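# Load the tube rack past the sprung gate

### The arm

A 7-joint arm with a two-finger parallel gripper is mounted at the origin on the work surface. World frame = base frame: x ahead of the robot, y to its left, z up, the work surface at z = 0. Lengths are in mm, angles in rad, forces in N, time in s.
With the tool pointing down it reaches from about 400 to 875 mm from the base axis. Payload 4.4 kg.
Tool frame: the origin (TCP) lies at the very end of the fingers, on their centre line; the grasp point (between the pads) lies 19 mm behind it; z points along the fingers, y is the direction in which the jaws open and shut (so a half turn about z gives the same grasp; the last joint's range is limited). The gripper opens to 85 mm and grips with 20 to 120 N. Pads are 22 mm wide; open, the fingers measure 114 mm over their backs; the gripper's body (76 mm by 85 mm) begins 54 mm behind the grasp point. The pads swing forward as they close: fully open they stand 13 mm farther back than shut.
Start: joints at [1.176, 0.628, 0.038, 1.517, -0.027, 0.996, -0.02], TCP at [209.918, -615.185, 231.313] pointing down, gripper open.
Joint ranges: [-3.06, 3.06], [-0.37, 2.12], [-1.25, 1.32], [0.18, 2.47], [-1.1, 4.24], [0.23, 1.98], [-2.94, 2.94]. Speed limits (rad/s): [2.57, 2.57, 3.14, 3.14, 3.14, 3.14, 3.14].

### API

Orientations are given as [roll, pitch, yaw] about the fixed x, y, z axes, in that order (R = Rz(yaw) Ry(pitch) Rx(roll)).
In Python, from cell import ctrl, eyes gives the robot as it stands.
- The arm moves only by the tool move_arm, never from a script. Its argument "increments" is a list of rows, each a list of 6 numbers: the shift along the tool's x, y, z in cm, then the turn, a rotation vector about the tool's x, y, z in degrees. In form: [[x, y, z, wx, wy, wz], ...]. A call has 1 to 20 rows; each row is the pose to reach, as a shift and turn from the pose commanded when the call began, along the tool's axes at that moment; what a row does not reach only later rows make up. A row lasts 1/10 s, in which the tool goes at most 50 mm and 8.59 degrees, less where a joint would pass 70% of its speed; a pose out of reach is approached as far as the arm can. A call with a gripper value outside its range is refused whole. "grip" is the opening, from -1 (shut) to 1 (fully open), set as the call begins (left out, the last holds). The fingers move at their own pace and stop on an object; the grip force is fixed at half the most. Time passes only in rows, so rows that repeat a pose let the fingers close. It gives the time, the measured TCP pose, the force and the opening at its end, in the units of the state.
- ctrl.read_state(): the state, without advancing time (a new reading comes with each control period).
- eyes.get_image(name): name is "scene" or "side" or "wrist"; returns the picture (420x560x3 uint8, red, green, blue); there is no depth.
- eyes.calibration(name): a dict with "fx", "fy", "cx", "cy" (pixels), "dist" ([k1, k2, p1, p2, k3] as OpenCV has them; the pictures are not rectified), "pose" (4x4, takes a point from camera to world coordinates); the wrist camera has in their place "tool_from_camera" (4x4, takes a point from camera to tool coordinates, whose origin is the TCP and whose axes are the flange's). Camera axes: x right, y up, looking along -z (the intrinsics and any distortion apply to the point x, -y, -z); pixel columns grow to the right and rows downward; lengths in mm; the calibration is good to about 2 mm. A picture is of the moment at which its call begins: read the wrist's pose just before it. calibration takes no time and is no camera call.
- ctrl.finish_job(): hands the job in, once; it reports no verdict.
The state is a dict: "clock": time; "qpos": joint angles; "qd": joint speeds; "tau": joint torques, N m; "eef_pos": TCP position; "tool_rot": TCP orientation; "force": force on the tool from outside, world axes, zero at the start; "torque": the same for the moment, N m; "width": finger opening in mm.
Only numpy, scipy, OpenCV 4.12 (cv2) and the standard library are available. Lean on these libraries where they do the work, as an engineer would, in place of code of your own. Each camera call takes 0.05 s, during which the arm holds its last target. There are 200 camera calls.

### The job

Load the white tube rack into the sample loader: press the long orange paddle down with one fingertip and keep it down so that the yellow gate stays up, and meanwhile push the rack by its blue tab with the other finger along the chute, under the gate, until its front is fully home against the blue end stop. Then let the gate close behind the tubes and move clear. The gate must not touch the rack or its tubes, the rack is only pushed, never lifted or tipped, and the other things on the loader and the bench stay where they are.

Things in the scene. Friction and masses are not known exactly. Their poses are not given: they have to be found in the camera images.
- loader: Grey sample loader fixed on the bench, slab x -115..+140, y -225..+225, 20 mm high. Origin on the bench under the chute's centre line; z up, +y = the rack's way along the chute, +x = across it, away from the paddle. Chute floor = slab top. Two alu guides 43 mm apart inside, 6 thick, tops 38 mm above the bench. Small things stand on the mat at x 43..133.
- stop_face (a point): Middle of the blue end stop's face that the rack's front must meet, at loader y = +190 mm, 45 mm above the bench. The stop is 75 mm wide, its top 70 mm above the bench.
- gate_angle (a joint): Gate angle: 0 shut, 0.75 wide open. Hinge line along loader y at x = -38 mm, 65 mm above the bench. Paddle and blade are one rigid piece on it: pressing the paddle down lifts the blade. A spring shuts it when let go; holding it open takes about 2 to 6 N. Tubes pass freely from 0.45 on; 0.6 gives a good margin. The rack cannot push it open.
- gate: The sprung gate: orange paddle and yellow blade on one hinge. Origin on the hinge line at the blade; its axes are the loader's when shut, and its x and z turn with the gate. The blade is 6 mm thick, in the plane loader y = +90 mm; shut, its lower edge is 56 mm above the bench: in the tubes' way but well above the rack's tail. Open, its tip stands about 120 mm above the bench.
- paddle_mid (a point): Mid-length point on top of the long orange paddle, 38 mm out from the hinge; moves with it. The plate is 307 mm long (loader y -220..+87), 5 mm thick, 8 to 60 mm out from the hinge to loader -x. Shut, it slopes up outwards by 0.35 rad, this point 81 mm above the bench, 76 mm from the chute's centre; at gate 0.6 it is at 58 mm. A fingertip can press and slide anywhere on it.
- rack: Loose white tube rack, 0.13 to 0.25 kg, in the chute. Origin under the middle of the tube block; +y = its front = loader +y. Block 40 wide, 85 long, 30 mm high, with four fixed red-capped tubes, tops 50 mm above the chute floor (70 above the bench). A tail 10 mm high runs back to the blue tab. Home: origin at loader y = +147.5 mm, the tail under the gate, tab rear face at +4.5 mm.
- rack_front (a point): Middle of the front face of the rack's tube block, 42.5 mm ahead of the rack's origin, 15 mm above its underside.
- tab (a point): Middle of the rear face of the rack's upright blue push tab, 143 mm behind the rack's origin and 40 mm above its underside. The tab is 50 mm wide (above the guides), 8 mm thick, its top 60 mm above the chute floor (80 above the bench). Push here, towards the rack's +y.
- tube_stand: Bystander: a capped tube, 64 mm high in all, in a round grey foot 38 mm across, on the loader's mat. Origin under its middle.
- dish: Bystander: closed clear dish, 68 mm across, 16 mm high, on the loader's mat. Origin under its middle.
- wash_bottle: Bystander: blue bottle, 60 mm across, 150 mm high, on the bench to the robot's right. Origin under its middle.
- tip_box: Bystander: grey box with a green lid, 80 by 120 by 65 mm high, on the bench to the robot's left. Origin under its middle.
Mind the look-alikes: they are no part of the job. Several things have the shape of the rack; the one meant has the colours described above.

How it is judged:
By the outcome, as a careful person would: the job done as asked, in the order asked, and still so for the second after the job is handed in, with the robot touching nothing.
It also fails if it takes over 40 s, if anything falls off the work surface, if the arm or the gripper's body presses on something with over 40 N, if the wrist force passes 120 N, or if a joint passes its speed limit or range.

## Working session

There is one attempt and no reset: what is moved stays moved. The work goes in short steps, Python scripts to look and compute and a tool call to move; the robot and the scene stay as the last step left them, time stands still between calls to the robot, and variables do not carry over. Pictures are saved under pics/ and viewed, about 8 in all and at most 12, crops included, and the job is handed in when it is done.

Besides the shell and the picture viewer there is one more tool, called after "Request:" as name([rows], argument=value, ...), one row to a line, values as JSON. move_arm: Moves the arm, as the interface text tells. Its arguments: {"type":"object","properties":{"increments":{"type":"array","items":{"type":"array","items":{"type":"number"}}},"grip":{"type":"number"}},"required":["increments"]}

```bash
mkdir -p pics; ls; python3 - <<'E'
from cell import ctrl, eyes
import cv2, numpy as np
print(ctrl.read_state())
for n in ("scene","side"):
    cv2.imwrite(f"pics/{n}0.png", cv2.cvtColor(eyes.get_image(n),cv2.COLOR_RGB2BGR))
for n in ("scene","side","wrist"): print(n, eyes.calibration(n))
E
```

```text
pics
{'clock': 0.0, 'qpos': array([ 1.17620447,  0.62938102,  0.03842683,  1.51838054, -0.02700888,
        0.99631222, -0.02001075]), 'qd': array([-3.59788004e-04,  1.17584659e-03,  4.84388468e-05,  6.15127459e-04,
        6.87697333e-04, -5.97006796e-04, -1.17254409e-03]), 'tau': array([ 1.44542469e-04, -5.63414204e+01,  1.22631546e+00, -1.93444848e+01,
        1.09642575e-02,  1.05832180e-02,  2.81788527e-05]), 'eef_pos': array([ 209.71545227, -614.56189508,  230.36220218]), 'tool_rot': array([-3.13962905e+00,  1.18574280e-05,  3.28788234e-01]), 'force': array([-0.04180675, -0.1921916 , -0.48342189]), 'torque': array([ 0.0136527 , -0.04113666,  0.02563073]), 'width': 85.46708016052135}
scene {'fx': 414.09670913476185, 'fy': 414.09670913476185, 'cx': 277.0389915758253, 'cy': 206.80302207345923, 'dist': array([-0.0521884,  0.       ,  0.       ,  0.       ,  0.       ]), 'pose': array([[-8.64344573e-01, -3.27072233e-01,  3.82010750e-01,
         8.61581542e+02],
       [ 5.02877745e-01, -5.69274764e-01,  6.50415419e-01,
         7.00060062e+02],
       [ 4.73625573e-03,  7.54287742e
[... 520 characters left out ...]
2,  8.20176414e-01,  5.71593815e-01,
         9.33887887e+02],
       [ 0.00000000e+00,  0.00000000e+00,  0.00000000e+00,
         1.00000000e+00]])}
wrist {'fx': 332.3783949782902, 'fy': 332.3783949782902, 'cx': 281.9249510683836, 'cy': 206.3649075710077, 'dist': array([-0.01406194,  0.        ,  0.        ,  0.        ,  0.        ]), 'tool_from_camera': array([[ 5.62836115e-04,  9.61213066e-01,  2.75806317e-01,
         7.01786290e+01],
       [ 9.99999839e-01, -5.20622671e-04, -2.26270055e-04,
         1.23717523e-01],
       [-7.39027122e-05,  2.75806400e-01, -9.61213204e-01,
        -1.42835101e+02],
       [ 0.00000000e+00,  0.00000000e+00,  0.00000000e+00,
         1.00000000e+00]])}
```

View pics/scene0.png

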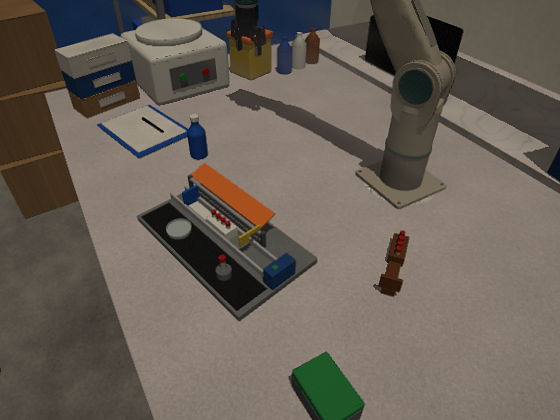

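View pics/side0.png

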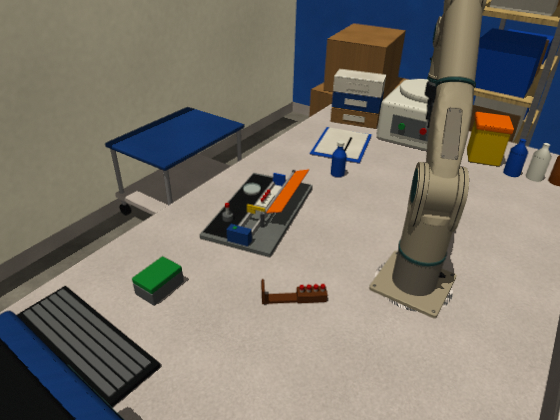

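Scene: the white rack in the loader's chute has its tab at about (190,196), caps at (220,218), stop at (280,268) and gate at (252,235). The brown rack at (395,262) is a look-alike on the bench. Next I take enlarged crops to confirm this and measure.

```bash
python3 - <<'E'
import cv2
a=cv2.imread("pics/scene0.png")[155:325,130:325]
cv2.imwrite("pics/c1.png",cv2.resize(a,None,fx=4,fy=3.5,interpolation=cv2.INTER_CUBIC) if 0 else cv2.resize(a,None,fx=3.5,fy=3.5,interpolation=cv2.INTER_CUBIC))
a=cv2.imread("pics/side0.png")[160:255,195:320]
cv2.imwrite("pics/c2.png",cv2.resize(a,None,fx=6,fy=6,interpolation=cv2.INTER_CUBIC))
E
cat > h.py <<'E'
import numpy as np, cv2
from cell import ctrl, eyes
from scipy.spatial.transform import Rotation as R
def cam(n, st=None):
    c=eyes.calibration(n); K=np.array([[c['fx'],0,c['cx']],[0,c['fy'],c['cy']],[0,0,1.]])
    if n=='wrist':
        T=np.eye(4); T[:3,:3]=R.from_euler('xyz',st['tool_rot']).as_matrix(); T[:3,3]=st['eef_pos']
        P=T@c['tool_from_camera']
    else: P=c['pose']
    return K,np.array(c['dist']),P
def onz(C,uv,z):
    K,d,P=C
    p=cv2.undistortPoints(np.array([[uv]],float),K,d)[0,0]
    r=P[:3,:3]@np.array([p[0],-p[1],-1]); o=P[:3,3]
    return o+r*(z-o[2])/r[2]
def proj(C,X):
    K,d,P=C
    q=(np.asarray(X,float)-P[:3,3])@P[:3,:3]
    return cv2.projectPoints(q*[1,-1,-1],np.zeros(3),np.zeros(3),K,d)[0][:,0]
E
```

```text
(no output)
```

View pics/c1.png

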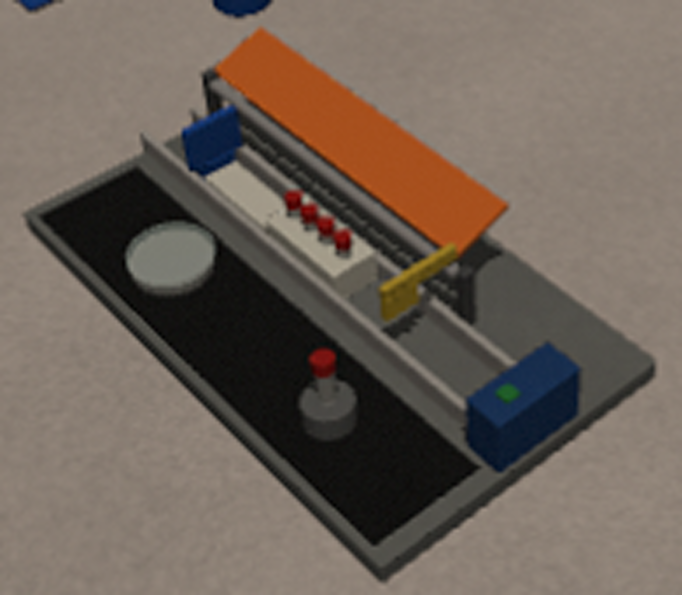

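View pics/c2.png

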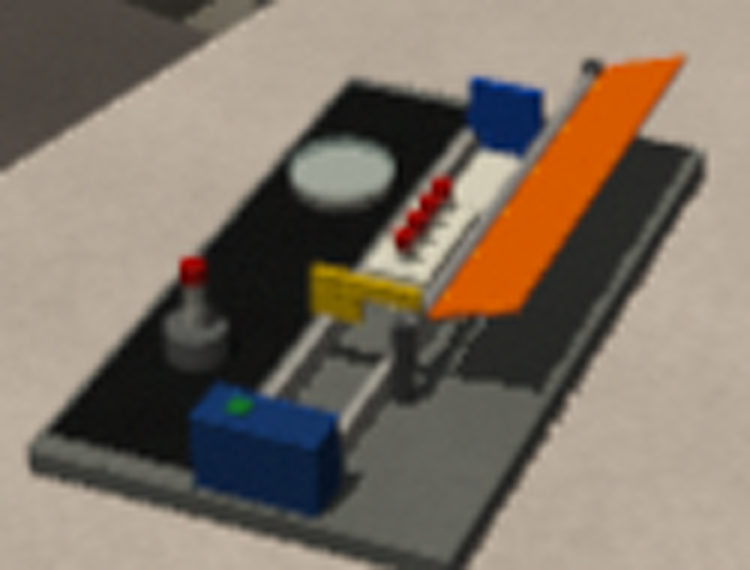

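The loader and the rack meant (white block, red caps, blue tab) are confirmed. Next I fit the loader pose and the rack's place along the chute from corners in both views.

```bash
cat > fit.py <<'E'
from h import *
from scipy.optimize import least_squares
c,s=np.cos(.35),np.sin(.35)
pad=lambda o,y:(-38-o*c+2.5*s,y,65+o*s+2.5*c)
S=[((138,216.4),(140,-225,20)),((238,316.5),(140,225,20)),((317,257.5),(-115,225,20)),
((204.9,163),pad(60,-220)),((191.4,174.4),pad(8,-220)),((275.1,213.9),pad(60,87)),((262,226.4),pad(8,87)),
((263.7,269.3),(37.5,190,70)),((286.6,253.3),(-37.5,190,70))]
D=[((200,234.5),(140,225,20)),((271,252),(-115,225,20)),((312.2,185),(-115,-225,20)),((253.3,173.5),(140,-225,20)),
((309.2,169.5),pad(60,-220)),((295.8,171.2),pad(8,-220)),((281.7,211.7),pad(60,87)),((266.7,213),pad(8,87)),
((231.7,223.8),(37.5,190,70)),((251.7,228.7),(-37.5,190,70))]
CS,CD=cam('scene'),cam('side')
def tw(p,X): a=p[2];return np.array(X,float)@np.array([[np.cos(a),np.sin(a),0],[-np.sin(a),np.cos(a),0],[0,0,1]])+[p[0],p[1],0]
def res(p): return np.concatenate([(proj(CS,tw(p,[x for _,x in S]))-[u for u,_ in S]).ravel(),(proj(CD,tw(p,[x for _,x in D]))-[u for u,_ in D]).ravel()])
o=onz(CS,(230,235),20)
best=min((least_squares(res,[o[0],o[1],a],loss='soft_l1') for a in np.arange(-3,3.2,.5)),key=lambda r:r.cost)
if __name__=='__main__':
    print(best.x,best.cost); print(np.round(best.fun.reshape(-1,2),1))
    p=best.x
    inv=lambda w:(np.array(w)[:2]-p[:2])@np.array([[np.cos(p[2]),-np.sin(p[2])],[np.sin(p[2]),np.cos(p[2])]])
    for u in [(182.3,191.6),(197.4,185.6)]: print('tab rear top',inv(onz(CS,u,80)))
    for u in [(183.1,193),(198.9,187.3)]: print('tab front top',inv(onz(CS,u,80)))
    for u in [(273.5,173.2),(285.5,175.3)]: print('tab front/rear top side',inv(onz(CD,u,80)))
    for u in [(213.7,211.6),(218.6,215.3),(223,219),(228,223)]: print('cap',inv(onz(CS,u,70)))
    for n,u in [('stand',(222,257)),('dish',(178.7,222))]: print(n,inv(onz(CS,(u),70 if n=='stand' else 36)))
    print('bottle',onz(CS,(195,120),150),'tip',onz(CS,(327,380),65))
E
python3 fit.py
```

```text
[579.74994488 -39.4676043  -12.34442727] 15.76584440965149
[[-0.2 -2.1]
 [ 1.7 -0.2]
 [ 2.4 -0.4]
 [-0.  -0.8]
 [ 0.4 -0.6]
 [ 0.4 -0.5]
 [-0.8  1.2]
 [ 0.2 -1.5]
 [ 1.1 -2. ]
 [-1.6 -0.5]
 [-1.4  1.1]
 [ 0.4 -0.5]
 [-0.1 -1.8]
 [-1.2 -0.6]
 [ 0.1 -0.7]
 [-2.3 -0.8]
 [-0.9 -0.9]
 [-1.4 -0.6]
 [-0.3 -0.1]]
tab rear top [  27.3206878  -157.03858779]
tab rear top [ -18.28217127 -151.05275493]
tab front top [  29.06342443 -150.41592298]
tab front top [ -16.97777072 -141.91970324]
tab front/rear top side [  21.60350809 -149.82621011]
tab front/rear top side [ -26.01963981 -153.0406426 ]
cap [  6.9941223  -42.16371871]
cap [  6.22474298 -21.91403954]
cap [ 6.41746824 -2.93817645]
cap [ 6.17034031 17.57122652]
stand [87.42580372 99.49151468]
dish [  80.27132825 -104.76812736]
bottle [ 503.73498931 -416.71980726  150.        ] tip [601.90369695 440.80446787  65.        ]
```

Request:
move_arm([
  [2,-1,0,0,0,-4],
  [6,-3,0,0,0,-10],
  [10,-5,0,0,0,-17],
  [14,-7,0,0,0,-24],
  [18,-9,0,0,0,-31],
  [22,-11,0,0,0,-38],
  [26,-13,0,0,0,-45],
  [30,-15,0,0,0,-52],
  [34,-17,0,0,0,-59],
  [38,-19,0,0,0,-66],
  [42,-21.5,0,0,0,-73],
  [45,-23,1,0,0,-79],
  [47.8,-24.5,3,0,0,-84],
  [47.8,-24.5,5,0,0,-84],
  [47.8,-24.5,5,0,0,-84],
  [47.8,-24.5,5,0,0,-84],
], grip=0.5)

```text
clock: 1.7
eef_pos: [582.6, -228.9, 181.2]
tool_rot: [-3.14, -0.0, 1.795]
force: [0.0, 0.3, 0.5]
width: 64.1
```

```bash
python3 - <<'E'
from h import *
s=ctrl.read_state(); print(s)
cv2.imwrite("pics/w1.png", cv2.cvtColor(eyes.get_image("wrist"),cv2.COLOR_RGB2BGR))
C=cam('wrist',s)
from fit import tw,best
p=best.x
for n,X in [('tabtop rear L',(25,-155,80)),('tabtop rear R',(-25,-155,80)),('pad in',(-45,-220,68)),('stopL',(37.5,190,70)),('stopR',(-37.5,190,70)),('capmean',(0,-12,70))]:
    print(n, proj(C,[tw(p,[X])[0]])[0])
E
```

```text
{'clock': 1.7, 'qpos': array([ 0.54103812,  0.6685732 , -0.35099968,  1.63195948,  0.27785584,
        0.89192459,  0.30842306]), 'qd': array([ 0.01631355, -0.02199722,  0.00263335, -0.0208817 , -0.00202445,
       -0.000107  , -0.00223188]), 'tau': array([-9.22811497e-01, -5.40679836e+01, -4.54935014e+00, -1.66449738e+01,
       -4.34950017e-02,  1.29706826e-02, -9.29443158e-04]), 'eef_pos': array([ 582.60902504, -228.86925275,  181.23856347]), 'tool_rot': array([-3.14028844e+00, -2.89008417e-04,  1.79547878e+00]), 'force': array([0.02165912, 0.30665059, 0.45453748]), 'torque': array([-0.02557734, -0.0469292 , -0.03888335]), 'width': 64.08083665707714}
tabtop rear L [368.32780649 166.98300055]
tabtop rear R [300.70492077 166.70370972]
pad in [274.28747335 242.41229846]
stopL [ 430.65474195 -490.95534648]
stopR [ 286.798282   -493.62346619]
capmean [342.0192737  -52.30151146]
```

View pics/w1.png

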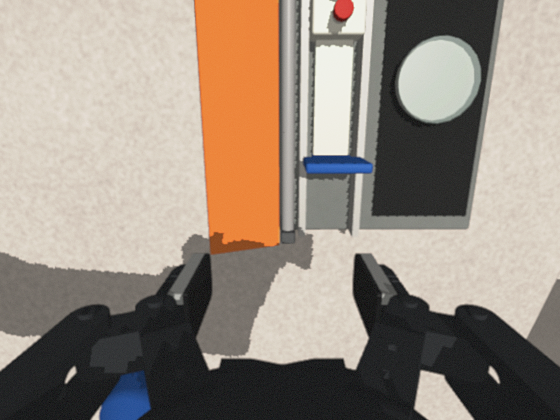

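The tab's top edge is at columns 304..372, row ~168, against 300..368, row 167 predicted: the fit is good to about 3 mm. The left finger is in line with the paddle and the right finger with the tab. Now I press down.

Request:
move_arm([
  [0,0.2,4,0,0,0],
  [0,0.2,8,0,0,0],
  [0,0.2,10,0,0,0],
  [0,0.2,11,0,0,0],
  [0,0.2,12,0,0,0],
  [0,0.2,12.3,0,0,0],
  [0,0.2,12.3,0,0,0],
])

```text
clock: 2.45
eef_pos: [585.4, -229.5, 59.2]
tool_rot: [3.141, 0.001, 1.794]
force: [-1.7, -1.0, 3.1]
width: 64.0
```

```bash
python3 - <<'E'
from h import *
s=ctrl.read_state(); print(s['eef_pos'],s['force'],s['torque'])
a=eyes.get_image("scene")[140:330,120:330]; b=eyes.get_image("wrist")
a=cv2.resize(a,None,fx=2,fy=2,interpolation=cv2.INTER_CUBIC)
cv2.imwrite("pics/m2.png", cv2.cvtColor(np.hstack([a,b[:380,100:480]]),cv2.COLOR_RGB2BGR))
E
```

```text
[ 585.3942451  -229.51339975   59.23033135] [-1.72496932 -0.97062197  3.13101589] [-0.32727722  0.4909884   0.05610821]
```

View pics/m2.png

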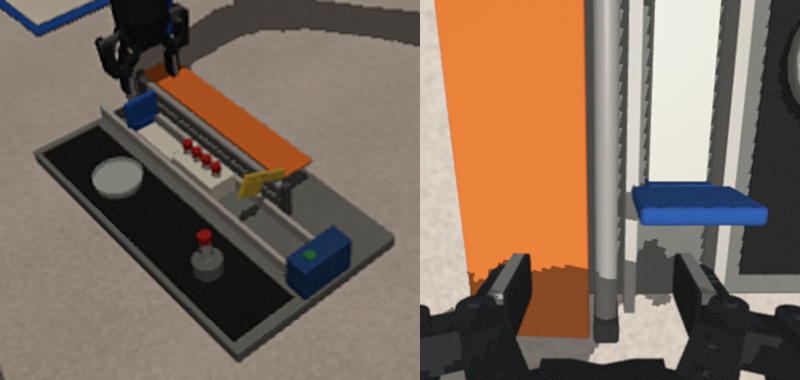

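The paddle is being pressed and the gate has started to lift; force is 3 N. The tab finger is behind the tab with a gap, so I press further.

Request:
move_arm([
  [0,0,0.4,0,0,0],
  [0,0,0.8,0,0,0],
  [0,0,1.1,0,0,0],
  [0,0,1.1,0,0,0],
])

```text
clock: 2.95
eef_pos: [586.7, -228.7, 47.7]
tool_rot: [3.139, 0.001, 1.795]
force: [0.5, -2.1, 5.5]
width: 63.9
```

```bash
python3 - <<'E'
from h import *
from fit import tw,best
s=ctrl.read_state(); print(s['eef_pos'],s['force'],s['torque'])
a=eyes.get_image("scene")[190:290,180:310]; b=eyes.get_image("side")[185:235,230:300]
cv2.imwrite("pics/m3.png", cv2.cvtColor(np.hstack([cv2.resize(a,(455,350),interpolation=cv2.INTER_CUBIC),cv2.resize(b,(490-150,243),interpolation=cv2.INTER_CUBIC).copy() if 0 else cv2.resize(b,(345,350),interpolation=cv2.INTER_CUBIC)]),cv2.COLOR_RGB2BGR))
C=cam('scene');D=cam('side')
for g in (0,.3,.45,.6,.75):
  f=.35-g; o=60; 
  X=tw(best.x,[(-38-o*np.cos(f)+2.5*np.sin(f),87,65+o*np.sin(f)+2.5*np.cos(f))])
  u=(proj(C,X)[0]-[180,190])*3.5; v=(proj(D,X)[0]-[230,185])*[345/70,7]+[455,0]
  print(g,u.round(),v.round())
E
```

```text
[ 586.73813065 -228.65313437   47.70739748] [ 0.53330991 -2.09957555  5.51477593] [-0.45886684 -0.04599951  0.05757035]
0 [334.  82.] [699. 182.]
0.3 [338.  97.] [704. 213.]
0.45 [339. 106.] [704. 229.]
0.6 [337. 115.] [702. 243.]
0.75 [335. 125.] [698. 257.]
```

View pics/m3.png

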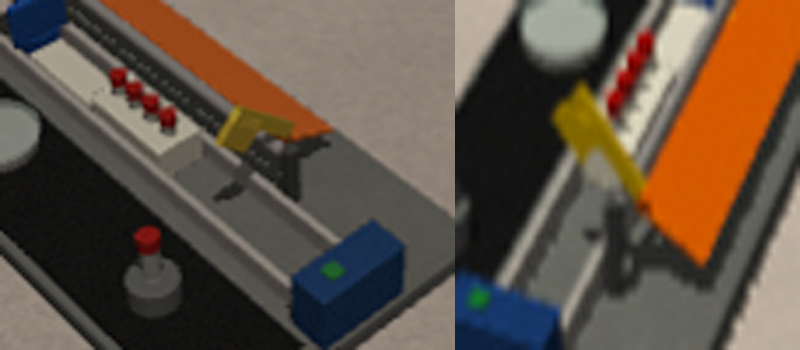

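The outer paddle corner, at (331,128) in the left half and (705,265) in the right half, reads a gate angle of about 0.7 to 0.75, so the gate is wide open. I ease off 2 mm and push.

Request:
move_arm([
  [0.3,0,-0.2,0,0,0],
  [1,0,-0.2,0,0,0],
  [1.6,0,-0.2,0,0,0],
  [2,0,-0.2,0,0,0],
  [2.5,0,-0.2,0,0,0],
  [3,0,-0.2,0,0,0],
  [3.7,0,-0.2,0,0,0],
  [4.4,0,-0.2,0,0,0],
  [5.1,0,-0.2,0,0,0],
  [5.8,0,-0.2,0,0,0],
  [6.5,0,-0.2,0,0,0],
  [7.2,0,-0.2,0,0,0],
  [7.9,0,-0.2,0,0,0],
  [8.4,0,-0.2,0,0,0],
  [8.4,0,-0.2,0,0,0],
])

```text
clock: 4.55
eef_pos: [566.2, -144.9, 49.3]
tool_rot: [-3.141, -0.001, 1.796]
force: [-1.1, -0.2, 3.4]
width: 64.2
```

```bash
python3 - <<'E'
from h import *
s=ctrl.read_state(); print(s['eef_pos'],s['force'],s['torque'])
a=eyes.get_image("scene")[150:290,150:310]; b=eyes.get_image("side")[165:235,230:310]
cv2.imwrite("pics/m4.png", cv2.cvtColor(np.hstack([cv2.resize(a,(400,350),interpolation=cv2.INTER_CUBIC),cv2.resize(b,(400,350),interpolation=cv2.INTER_CUBIC)]),cv2.COLOR_RGB2BGR))
E
```

```text
[ 566.16830405 -144.93698541   49.32598069] [-1.14208646 -0.21144407  3.35113852] [ 0.01729849  0.39852481 -0.0181484 ]
```

View pics/m4.png

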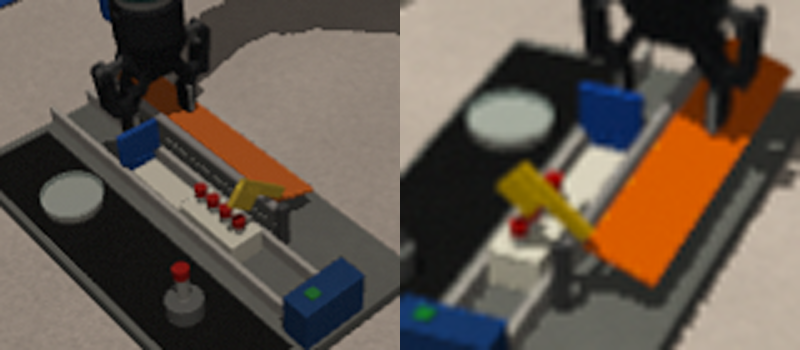

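The rack is sliding with its block passing under the open blade, and the gate angle is unchanged. I continue.

Request:
move_arm([
  [0.3,0,0,0,0,0],
  [0.9,0,0,0,0,0],
  [1.6,0,0,0,0,0],
  [2.3,0,0,0,0,0],
  [3,0,0,0,0,0],
  [3.7,0,0,0,0,0],
  [4.4,0,0,0,0,0],
  [5.1,0,0,0,0,0],
  [5.8,0,0,0,0,0],
  [6.5,0,0,0,0,0],
  [7.1,0,0,0,0,0],
  [7.6,0,0,0,0,0],
  [8,0,0,0,0,0],
  [8.3,0,0,0,0,0],
  [8.5,0,0,0,0,0],
  [8.5,0,0,0,0,0],
])

```text
clock: 6.25
eef_pos: [547.5, -63.2, 49.3]
tool_rot: [-3.142, -0.0, 1.795]
force: [-1.6, -2.0, 4.0]
width: 64.3
```

```bash
python3 - <<'E'
from h import *
s=ctrl.read_state(); print(s['eef_pos'],s['force'],s['torque'])
a=eyes.get_image("scene")[185:285,190:310]; b=eyes.get_image("side")[175:245,225:305]
cv2.imwrite("pics/m5.png", cv2.cvtColor(np.hstack([cv2.resize(a,(420,350),interpolation=cv2.INTER_CUBIC),cv2.resize(b,(380,350),interpolation=cv2.INTER_CUBIC)]),cv2.COLOR_RGB2BGR))
E
```

```text
[547.50596214 -63.22548476  49.32022006] [-1.55052834 -2.00826822  3.9619519 ] [-0.48524984  0.29526011  0.05438684]
```

View pics/m5.png

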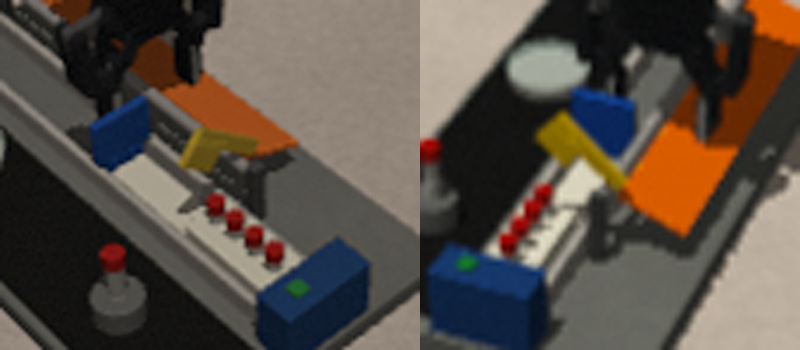

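The rack is nearly home and the gate is still open. I creep forward while watching the force.

Request:
move_arm([
  [0.2,0,0,0,0,0],
  [0.4,0,0,0,0,0],
  [0.6,0,0,0,0,0],
  [0.8,0,0,0,0,0],
  [0.8,0,0,0,0,0],
])

```text
clock: 6.85
eef_pos: [545.7, -55.4, 49.3]
tool_rot: [-3.141, -0.0, 1.795]
force: [-1.5, -3.2, 3.3]
width: 64.1
```

Request:
move_arm([
  [0.1,0,0,0,0,0],
  [0.2,0,0,0,0,0],
  [0.2,0,0,0,0,0],
])

```text
clock: 7.15
eef_pos: [545.7, -55.2, 49.4]
tool_rot: [3.141, 0.001, 1.793]
force: [-0.3, -5.4, 3.5]
width: 63.7
```

```bash
python3 - <<'E'
from h import *
from fit import tw,best
s=ctrl.read_state(); print(s['eef_pos'],s['force'],s['torque'])
a=eyes.get_image("scene")[195:285,205:305]; b=eyes.get_image("side")[180:245,225:290]
cv2.imwrite("pics/m6.png", cv2.cvtColor(np.hstack([cv2.resize(a,(444,400),interpolation=cv2.INTER_CUBIC),cv2.resize(b,(350,400),interpolation=cv2.INTER_CUBIC) if 0 else cv2.resize(b,(350,350),interpolation=cv2.INTER_CUBIC)[:400] if 0 else cv2.resize(b,(356,400),interpolation=cv2.INTER_CUBIC)]),cv2.COLOR_RGB2BGR))
C=cam('scene')
for X in [(20,190,50),(20,105,50),(25,12.5,80),(-25,12.5,80),(37.5,190,70),(-37.5,190,70)]:
  print(X,((proj(C,tw(best.x,[X]))[0]-[205,195])*4.44).round())
E
```

```text
[545.66262231 -55.1850876   49.42795946] [-0.25615675 -5.39252848  3.4516226 ] [-1.27186348  0.12736235 -0.03543038]
(20, 190, 50) [287. 331.]
(20, 105, 50) [183. 243.]
(25, 12.5, 80) [ 69. 122.]
(-25, 12.5, 80) [138.  82.]
(37.5, 190, 70) [261. 323.]
(-37.5, 190, 70) [367. 250.]
```

View pics/m6.png

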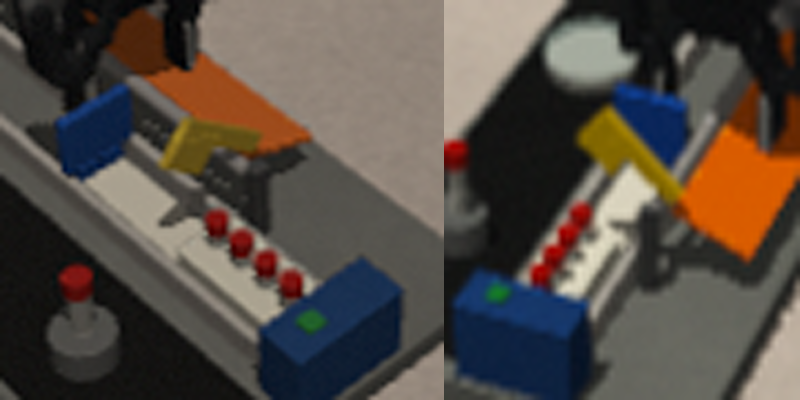

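```bash
python3 - <<'E'
from h import *
from fit import tw,best
p=best.x
inv=lambda w:(np.array(w)[:2]-p[:2])@np.array([[np.cos(p[2]),-np.sin(p[2])],[np.sin(p[2]),np.cos(p[2])]])
C,D=cam('scene'),cam('side')
# red-cap centroids by colour, before/after, both views (height ~66); stop top edge
from cell import eyes
def caps(img,box):
    r,g,b=[img[...,i].astype(int) for i in range(3)]
    m=((r>90)&(g<60)&(b<60)&(r-g>60)).astype(np.uint8); k=np.zeros_like(m); x0,y0,x1,y1=box; k[y0:y1,x0:x1]=m[y0:y1,x0:x1]
    ys,xs=np.nonzero(k); return (xs.mean(),ys.mean()),len(xs)
for n,cm,b0,b1 in (('scene',C,(205,200,236,232),(245,235,276,266)),('side',D,(255,185,275,205),(232,208,256,232))):
    a=cv2.cvtColor(cv2.imread(f'pics/{n}0.png'),cv2.COLOR_BGR2RGB); e=eyes.get_image(n)
    for im,bx in ((a,b0),(e,b1)):
        u,k=caps(im,bx); print(n,np.round(u,1),k,inv(onz(cm,u,66)).round(1))
for u in [(264,269.8),(286.5,254)]: print('stop scene',inv(onz(C,u,70)).round(1))
for u in [(231.7,223.8),(251.7,228.7)]: print('stop side',inv(onz(D,u,70)).round(1))
E
```

```text
scene [221.2 216.7] 47 [  2.2 -16.6]
scene [261.8 250.9] 65 [  4.2 144.7]
side [265.4 194.4] 33 [  1.1 -19.8]
side [246.1 219. ] 45 [  2.3 144. ]
stop scene [ 41.2 194.5]
stop scene [-29.5 194.3]
stop side [ 31.9 191.1]
stop side [-38.5 190.1]
```

Travel from the caps is about 162 mm, so the rack is about home but ±5 mm unclear. I test it by pushing a little more and watching whether it moves.

Request:
move_arm([
  [0.1,0,0,0,0,0],
  [0.2,0,0,0,0,0],
  [0.2,0,0,0,0,0],
])

```text
clock: 7.65
eef_pos: [545.6, -55.1, 49.6]
tool_rot: [3.141, 0.003, 1.792]
force: [0.5, -10.2, 2.9]
width: 64.1
```

The force rose to 10 N with only 0.1 mm of motion, so the rack is against a hard stop. I back off first, then lift to let the gate close.

Request:
move_arm([
  [-0.2,0,0,0,0,0],
  [-0.5,0,0,0,0,0],
  [-1,0,0,0,0,0],
  [-1.4,0,0,0,0,0],
  [-1.4,0,-0.5,0,0,0],
  [-1.4,0,-1.1,0,0,0],
  [-1.4,0,-1.8,0,0,0],
  [-1.4,0,-2.6,0,0,0],
  [-1.4,0,-3.5,0,0,0],
  [-1.4,0,-6,0,0,0],
  [-1.4,0,-9,0,0,0],
  [-1.4,0,-13,0,0,0],
  [-1.4,0,-16,0,0,0],
  [-1.4,0,-16,0,0,0],
])

```text
clock: 9.05
eef_pos: [551.2, -65.8, 214.2]
tool_rot: [3.132, 0.003, 1.795]
force: [0.3, -0.0, -0.2]
width: 64.1
```

```bash
python3 - <<'E'
from h import *
s=ctrl.read_state(); print(s['eef_pos'],s['force'])
a=eyes.get_image("scene")[185:285,195:305]; b=eyes.get_image("wrist")
cv2.imwrite("pics/m7.png", cv2.cvtColor(np.hstack([cv2.resize(a,(420,382),interpolation=cv2.INTER_CUBIC),cv2.resize(b,None,fx=.68,fy=.91)[:382]]),cv2.COLOR_RGB2BGR))
E
```

```text
[551.17517672 -65.79347908 214.24479394] [ 0.30174655 -0.00439482 -0.24258397]
```

View pics/m7.png

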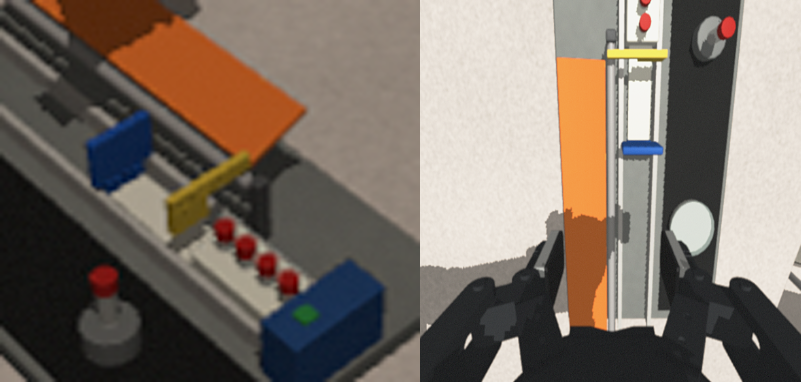

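The gate is shut behind the tubes and the arm is clear. I check the fit at the stop from above with the last picture.

Request:
move_arm([
  [3,1,0,0,0,0],
  [7,2,0,0,0,0],
  [11,3,0,0,0,0],
  [12,3,0,0,0,0],
  [12,3,0,0,0,0],
  [12,3,0,0,0,0],
])

```text
clock: 9.75
eef_pos: [550.1, 56.2, 208.4]
tool_rot: [-3.139, 0.001, 1.794]
force: [0.0, 0.2, 0.1]
width: 63.9
```

```bash
python3 - <<'E'
from h import *
from fit import tw,best
s=ctrl.read_state(); print(s['eef_pos'],s['force'])
b=eyes.get_image("wrist"); C=cam('wrist',s)
for X in [(0,190,70),(37,190,70),(0,190,50),(0,187,50),(20,190,50),(0,105,50),(0,90,77)]: print(X,proj(C,tw(best.x,[X]))[0].round(1))
cv2.imwrite("pics/m8full.png",cv2.cvtColor(b,cv2.COLOR_RGB2BGR))
cv2.imwrite("pics/m8.png", cv2.cvtColor(cv2.resize(b[0:240,190:430],(600,600),interpolation=cv2.INTER_CUBIC),cv2.COLOR_RGB2BGR))
E
```

```text
[550.10479785  56.24264814 208.39433254] [0.03259301 0.15201076 0.09575448]
(0, 190, 70) [292.   84.6]
(37, 190, 70) [338.4  84.7]
(0, 190, 50) [291.4  86.3]
(0, 187, 50) [291.4  90. ]
(20, 190, 50) [314.8  86.4]
(0, 105, 50) [290.6 183.7]
(0, 90, 77) [291.1 207.4]
```

View pics/m8.png

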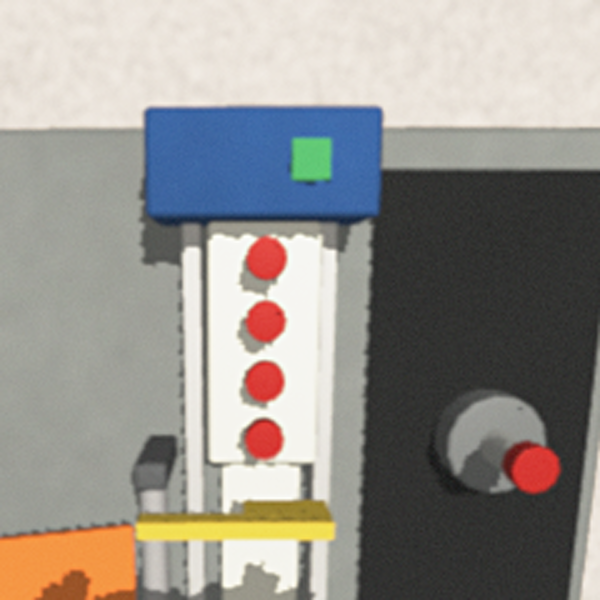

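The block measures 97 px from its rear edge to the stop, and 85 mm should be 97.4 px, so it reaches the stop face. The grey strip at its front is the stop's shadow on the block. The gate is shut over the tail behind the tubes, so I hand in.

```bash
python3 -c "
from cell import ctrl
print(ctrl.finish_job())"
```

```text
the job is handed in; nothing more can be done
None
```

The white rack is pushed home against the blue end stop, the gate has closed behind the tubes, and I handed the job in at about 10 s on the clock.

I pressed the paddle with one finger until the gate stood at roughly 0.7, and held it there while the other finger pushed the rack about 162 mm by its blue tab. I then backed off, lifted to let the gate shut, and moved clear.

**Last checks:**
- **Hard stop:** the push force rose to about 10 N with only 0.1 mm of motion.
- **Final overhead picture:** the block's visible length up to the stop is about 97 px, and its full 85 mm should show as 97.4 px, so I see no gap. The grey strip at its front I took to be the stop's shadow.
- **Gate, bystanders and arm:** the gate is shut over the tail, the tube stand and dish look unmoved, and the tool force was near zero.

**One check disagreed:** before the final push, the tube caps in the scene and side pictures suggested the rack might be 4–7 mm short. I put that down to the pose-fit error and the uncertain position of the caps on the block, because the later checks pointed to the rack being home.

I did not look at the wash bottle or tip box again. The arm crossed above the bottle's height on the way in and did not go near the box.

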